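# Work the locking wedge out of the drive dock

### The job

The wooden wedge that locks the drive dock is stuck: work it loose by its upright tab with small side pulls, first to the left, then to the right (as seen looking into the dock), drawing it toward the front a bit after each, until it slides free. Do not force it. Leave it lying flat on the bench in front of the dock, completely out of it, and leave the spare wedge where it lies.

Things in the scene. Friction and masses are not known exactly. Their poses are not given: they have to be found in the camera images.
- clamp: Drive dock: aluminium channel fixed to the bench, a black drive case standing in its back. Origin on the bench in mid-channel; +x points into the dock (-x is the way out), +y left looking in. Walls at y +-42 mm, mouth at x -71; a rod over the mouth, 24 mm up, stops lifting. Two soft sprung cheeks (about 2.4 N each) squeeze the wedge's head to the middle; 10 mm to one side takes about 3 N.
- inner_step (a point): Tip of the inner step, a square block fixed in the dock's right wall (-y), 22 mm high. This point is 20 mm right of the channel's middle line, 13 mm before the dock's origin; the step is 8 mm long along x. At the start it catches the wedge's right shoulder, 3 mm behind it. With the wedge 7 to 14 mm left of the middle line, kept straight, the head passes it.
- outer_step (a point): Tip of the outer step, a like block in the dock's left wall (+y), 20 mm left of the middle line, 65 mm before the dock's origin, 12 mm long along x. The bay between the steps is 42 mm long, the head 30 mm: it lies in the bay when drawn out 47 mm (42 to 52). Then, 7 to 14 mm right of the middle line, it passes this step; the nose is out of the mouth after 95 mm in all.
- wedge_tab (a point): Middle of the upright tab of the docked wooden wedge (90 g), 36 mm above the bench, at the start on the dock's middle line 110 mm before its origin. Tab 30 mm long (x), 14 thick (y), from 16 to 54 mm above the bench, on a foot 24 mm wide. x points to the nose (into the dock), z up. A stem 10 mm wide leads to the head, 18 mm high; its square shoulders, 52 mm wide, are 104 mm from here.
- wedge_nose (a point): Middle of the front end of the docked wedge's nose (42 mm wide there), 134 mm along x from the tab's middle and 27 mm lower, 9 mm above the bench when it lies flat; same axes.
- spare_tab (a point): Middle of the upright tab of the spare wedge, same shape and size, lying on the open bench outside the dock; it is not to be moved. Same axes as the other tab.

How it is judged:
At the end, for the whole second after the job is handed in: The wedge lies flat on the bench (within 7 degrees), released and at rest, in front of the dock: nose and tab out of the mouth, the nose no farther than 180 mm before it and within 150 mm of the dock's middle line (x of wedge_nose in the frame of clamp between -0.25 and -0.073 m and y of wedge_nose in the frame of clamp between -0.15 and 0.15 m and x of wedge_tab in the frame of clamp below -0.073 m and height (world z) of wedge_nose below 0.015 m and height (world z) of wedge_tab below 0.042 m and angle between wedge_tab's own z axis and vertical below 0.12 rad and linear speed of wedge below 0.02 m/s); the robot touches nothing.
It fails at once if the wedge is forced: more than 60 N between it and the dock (contact force between wedge and clamp above 60 N).
It fails at once if the spare wedge is moved by more than 20 mm (distance of spare_tab from where it was at the start of the episode above 0.02 m).
It also fails if it takes over 40 s, if anything falls off the work surface, if the arm or the gripper's body presses on something with over 40 N, if the wrist force passes 120 N, or if a joint passes its speed limit or range.

### The arm

A 7-joint arm with a two-finger parallel gripper is mounted at the origin on a cart in front of the work surface, level with it; the furniture and walls round the work are solid. World frame = base frame: x ahead of the robot, y to its left, z up, the work surface at z = 0. Lengths are in m, angles in rad, forces in N, time in s.
With the tool pointing down it reaches from about 0.35 to 0.9 m from the base axis. Payload 8.1 kg.
Tool frame: the origin (TCP) lies at the very end of the fingers, on their centre line; the grasp point (between the pads) lies 19 mm behind it; z points along the fingers, y is the line along which they close (so a half turn about z gives the same grasp; the last joint's range is limited). The gripper opens to 92 mm and grips with 3 to 60 N. Pads are 19 mm wide; open, the fingers measure 130 mm over their backs; the gripper's body (75 mm by 190 mm) begins 47 mm behind the grasp point.
Start: joints at [1.163, 0.434, 0.025, 1.573, -0.012, 1.134, -0.075], TCP at [0.188, -0.596, 0.227] pointing down, gripper open.
Joint ranges: [-2.62, 2.62], [-0.44, 2.09], [-1.27, 1.32], [0.08, 2.57], [-1.32, 4.46], [0.12, 2], [-2.74, 2.74]. Speed limits (rad/s): [2.22, 2.22, 3.01, 3.01, 3.14, 3.14, 3.14].

### API

Orientations are given as a rotation vector (axis times angle).
In Python, from cell import arm gives the robot as it stands.
- The arm moves only by the tool jog_arm, never from a script. Its argument "rows" is a list of rows, each a list of 3 entries, a list of its own where there are three numbers: the shift along the world's x, y, z in cm, then the turn, a rotation vector about the world's x, y, z in degrees, then the opening, from 0 (shut) to 1 (fully open). A call has 1 to 8 rows; each row is the pose to reach, as a shift and turn from the pose commanded when the call began; what a row does not reach only later rows make up. A row lasts 1/8 s, in which the tool goes at most 62.5 mm and 10.7 degrees, less where a joint would pass 70% of its speed; a pose out of reach is approached as far as the arm can. A call with a gripper value outside its range is refused whole. The fingers move at their own pace and stop on an object; "newtons" is the grip in N (left out, the last holds). Time passes only in rows, so rows that repeat a pose let the fingers close. It gives the time, the measured TCP pose, the force, the opening and the grip force at its end, in the units of the state.
- arm.observe(): the state, without advancing time (a new reading comes with each control period).
- arm.get_image(name): name is "scene" or "top" or "wrist"; returns a dict with "img" (420x560x3 uint8, red, green, blue), "depth" (420x560 float32, m along the optical axis (not along the pixel's ray), 0 where there is no reading), "fx", "fy", "cx", "cy" (pixels), "rvec" (rotation vector, rad) and "tvec" (3), from world to camera coordinates, as OpenCV has them; the wrist camera has in their place "mount" (4x4, takes a point from camera to tool coordinates, whose origin is the TCP and whose axes are the flange's). Camera axes: x right, y down, z forward; pixel columns grow to the right and rows downward; lengths in m; the calibration is good to about 2 mm. A picture is of the moment at which its call begins: read the wrist's pose just before it.
- arm.sign_off(): hands the job in; it is judged then, once.
The state is a dict: "clock": time; "joints": joint angles; "dq": joint speeds; "joint_efforts": joint torques, N m; "position": TCP position; "ee_rot": TCP orientation; "force": force on the tool from outside, world axes, zero at the start; "ft_torque": the same for the moment, N m; "width": opening from 0.0 (shut) to 1.0 (fully open); "gripper_force": force on a finger pad.
Only numpy, scipy, OpenCV 4.12 (cv2) and the standard library are available. Lean on these libraries where they do the work, as an engineer would, in place of code of your own. Each camera call takes 0.05 s, during which the arm holds its last target. There are 200 camera calls.

## Working session

There is one attempt and no reset: what is moved stays moved. The work goes in short steps, Python scripts to look and compute and a tool call to move; the robot and the scene stay as the last step left them, time stands still between calls to the robot, and variables do not carry over. Pictures are saved under pics/ and viewed, at most 10 in all, crops included, and the job is handed in when it is done.

Besides the shell and the picture viewer there is one more tool, called after ">>>" as a command line: name --argument value ..., lists and objects as JSON in quotes. jog_arm: Moves the arm, as the interface text tells. Its arguments: {"type":"object","properties":{"rows":{"type":"array","items":{"type":"array"}},"newtons":{"type":"number"}},"required":["rows"]}

```bash
mkdir -p pics; python3 - <<'E'
from cell import arm
import cv2,numpy as np
s=arm.observe();print({k:np.round(v,3) for k,v in s.items()})
for n in ("top","scene"):
    d=arm.get_image(n);np.savez(n+'.npz',**d);cv2.imwrite(f'pics/{n}.png',d['img'][:,:,::-1])
    print(n,d['fx'],d['cx'],d['cy'],d['rvec'],d['tvec'])
E
```

```text
{'clock': np.float64(0.0), 'joints': array([ 1.163,  0.435,  0.025,  1.574, -0.012,  1.134, -0.075]), 'dq': array([ 0.   , -0.001,  0.   , -0.   , -0.001,  0.   ,  0.002]), 'joint_efforts': array([-0.0000e+00, -6.6785e+01,  9.8500e-01, -3.1445e+01, -6.1000e-02,
        4.3000e-02,  0.0000e+00]), 'position': array([ 0.187, -0.596,  0.226]), 'ee_rot': array([-3.104e+00, -4.770e-01,  1.000e-03]), 'force': array([-2.08 ,  0.033, -0.739]), 'ft_torque': array([0.058, 0.007, 0.044]), 'gripper_force': np.float64(0.0), 'width': np.float64(1.004)}
top 437.43360366052525 278.52334493679916 212.12738941823315 [ 2.14366729 -2.09765035  0.15434898] [-0.11029216  0.54254733  1.00799191]
scene 417.46210575546394 279.388590033024 201.6222238909429 [ 0.62447676 -2.69844201  1.0987373 ] [0.43546475 0.29553609 0.65553077]
```

View pics/top.png

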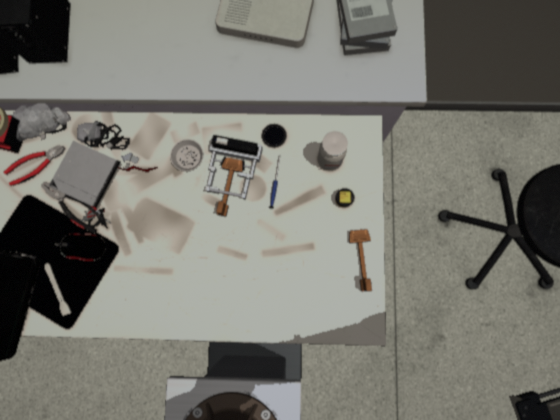

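View pics/scene.png

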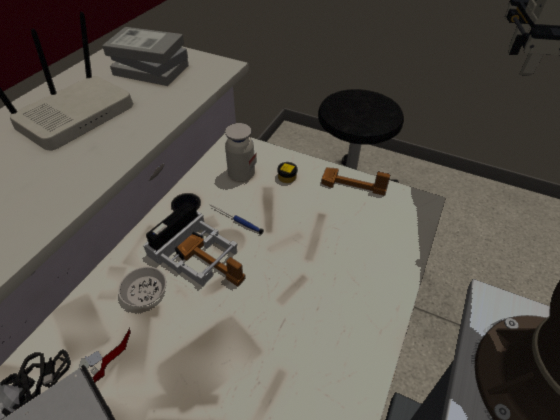

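The top view shows the docked wedge with its tab near (222,207) and head near (232,165), and the spare at (361,260), well clear. In the scene view, the docked tab is near (236,270) and the dock near (190,245). Next I'll measure them from the depth.

```bash
cat >h.py <<'E'
import numpy as np,cv2
from cell import arm
def world(d):
    R=cv2.Rodrigues(np.array(d['rvec']))[0];v,u=np.indices(d['depth'].shape);z=d['depth']
    p=np.stack([(u-d['cx'])/d['fx']*z,(v-d['cy'])/d['fy']*z,z],-1)
    return (p-np.array(d['tvec']))@R
def orange(img):
    h=cv2.cvtColor(img,cv2.COLOR_RGB2HSV)
    return ((h[...,0]>5)&(h[...,0]<18)&(h[...,1]>140)&(h[...,2]>50)).astype(np.uint8)
E
python3 - <<'E'
from h import *
for n in('top','scene'):
    d=dict(np.load(n+'.npz'));P=world(d);m=orange(d['img'])
    k,l,st,c=cv2.connectedComponentsWithStats(m)
    for i in range(1,k):
        if st[i,4]<40: continue
        q=P[l==i];t=q[q[:,2]>.046];print(n,st[i],'tab',t.mean(0).round(4),t.min(0).round(3),t.max(0).round(3),len(t))
        hd=q[(q[:,2]<.03)];x=hd[:,:2]; print(' low ext',x.min(0).round(3),x.max(0).round(3),'zmax',q[:,2].max())
    if n=='top':
        print('bench z',np.median(P[230:250,180:260,2]))
        # dock: high points z between .015 and .06 not orange
        roi=np.zeros(m.shape,bool);roi[130:205,195:270]=1
        w=roi&(P[...,2]>.012)&(cv2.dilate(m,np.ones((3,3)))==0)
        for lo,hi in((.012,.03),(.03,.05),(.05,.1)):
            q=P[w&(P[...,2]>lo)&(P[...,2]<=hi)]
            if len(q)>5:
                print(lo,hi,len(q),cv2.minAreaRect((q[:,:2]*1000).astype(np.float32)))
    im=d['img'];cr=im[120:225,180:285] if n=='top' else im[190:295,135:260]
    cv2.imwrite(f'pics/{n}c.png',cv2.resize(cr,None,fx=5,fy=5,interpolation=cv2.INTER_CUBIC)[:,:,::-1])
E
```

```text
<stdin>:7: RuntimeWarning: Mean of empty slice.
  ret = um.true_divide(
Traceback (most recent call last):
ValueError: zero-size array to reduction operation minimum which has no identity
```

```bash
python3 - <<'E'
from h import *
for n in('top','scene'):
    d=dict(np.load(n+'.npz'));P=world(d);m=orange(d['img'])
    k,l,st,c=cv2.connectedComponentsWithStats(m)
    for i in range(1,k):
        if st[i,4]<40: continue
        q=P[l==i];t=q[q[:,2]>.046];print(n,st[i],'zmax',q[:,2].max())
        if len(t)<4: print('mean',q.mean(0));continue
        print('tab',t.mean(0).round(4),len(t),cv2.minAreaRect((t[:,:2]*1000).astype(np.float32)))
        hd=q[(q[:,2]<.03)];print(' low',cv2.minAreaRect((hd[:,:2]*1000).astype(np.float32)))
    if n=='top':
        print('bench z',np.median(P[230:250,180:260,2]))
        roi=np.zeros(m.shape,bool);roi[130:205,195:270]=1
        w=roi&(P[...,2]>.012)&(cv2.dilate(m,np.ones((3,3)))==0)
        for lo,hi in((.012,.03),(.03,.05),(.05,.1)):
            q=P[w&(P[...,2]>lo)&(P[...,2]<=hi)]
            if len(q)>5:
                print(lo,hi,len(q),cv2.minAreaRect((q[:,:2]*1000).astype(np.float32)))
    im=d['img'];cr=im[120:225,180:285] if n=='top' else im[190:295,135:260]
    cv2.imwrite(f'pics/{n}c.png',cv2.resize(cr,None,fx=5,fy=5,interpolation=cv2.INTER_CUBIC)[:,:,::-1])
E
```

```text
top [223 159  19  31 219] zmax 0.023663556978139273
mean [0.66235158 0.0233492  0.01680837]
top [218 195   9  20 109] zmax 1.0826695131899482
tab [0.5461 0.0355 0.089 ] 57 ((459.8930358886719, -35.18046569824219), (260.8231506347656, 24.066143035888672), 39.2060546875)
 low ((566.2364501953125, 37.233333587646484), (50.3193473815918, 7.785251617431641), 2.1822140216827393)
top [350 231  21  59 301] zmax 0.05758471546992222
tab [ 0.3782 -0.3077  0.0526] 47 ((378.9151306152344, -307.85235595703125), (23.683834075927734, 9.695290565490723), 7.5975165367126465)
 low ((449.96246337890625, -300.39324951171875), (114.36863708496094, 43.0847282409668), 7.011448860168457)
bench z -0.0008374731760605475
0.012 0.03 621 ((654.8289794921875, 39.60152816772461), (171.605712890625, 138.9217529296875), 86.16708374023438)
0.03 0.05 320 ((658.244873046875, 23.888992309570312), (128.24822998046875, 138.6020965576172), 79.77923583984375)
0.05 0.1 503 ((709.5944213867188, 14.172439575195312), (111.52526092529297, 26.136768341064453), 79.91983032226562)
scene [322 168  52  19 274] zmax 0.02140033640280533
mean [ 0.47296198 -0.29538339  0.01750054]
scene [377 172  13   6  44] zmax 0.05613461373946699
tab [ 0.3788 -0.3071  0.0538] 44 ((378.9476318359375, -308.11700439453125), (11.509716987609863, 24.484905242919922), 88.44696044921875)
 low ((0.0, 0.0), (0.0, 0.0), 0.0)
scene [177 234  38  28 400] zmax 0.6726230092337026
mean [0.66061175 0.026304   0.01961102]
scene [227 258  14  11  85] zmax 0.056657730498464884
tab [0.5546 0.0457 0.0542] 85 ((554.3435668945312, 45.43479919433594), (11.495439529418945, 27.8929443359375), 77.93179321289062)
 low ((0.0, 0.0), (0.0, 0.0), 0.0)
scene [217 263  11   9  52] zmax 0.6726230092337026
mean [0.57997695 0.0474789  0.02950312]
```

View pics/topc.png

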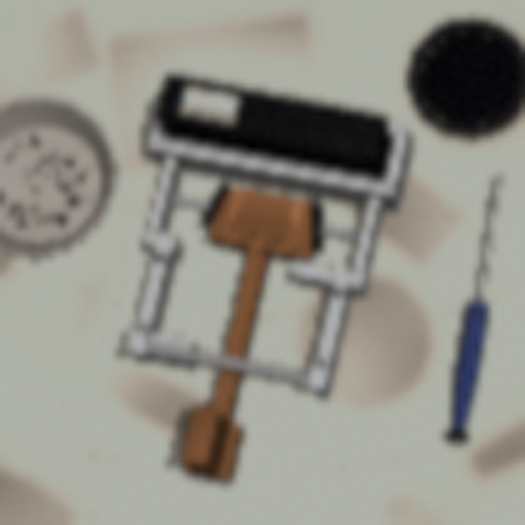

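Both views agree: tab at about (0.554, 0.045) and dock x axis at about -11.3° from world x. The dock crop shows the inner step at (320,270), the outer step at (160,245)/(150,340), and the rod at the mouth. I'll go above the tab and check with the wrist camera.

>>> jog_arm --rows '[[[6,10,-1],[0,0,-6],1],[[12,20,-2],[0,0,-12],1],[[18,32,-3],[0,0,-18],1],[[24,43,-4],[0,0,-24],1],[[30,54,-5],[0,0,-29],1],[[36.7,64,-6],[0,0,-29],1],[[36.7,64,-6],[0,0,-29],1],[[36.7,64,-6],[0,0,-29],1]]' --newtons 25

```text
clock: 1.1
position: [0.4352, -0.1617, 0.186]
ee_rot: [3.125, -0.316, 0.0]
force: [-0.1, -1.1, 0.2]
width: 1.004
gripper_force: 0.0
```

>>> jog_arm --rows '[[[0,0,0],[0,0,0],1],[[0,0,0],[0,0,0],1],[[0,0,0],[0,0,0],1]]'

```text
clock: 1.48
position: [0.4338, -0.165, 0.186]
ee_rot: [3.125, -0.32, -0.001]
force: [-1.3, 0.8, 0.2]
width: 1.006
gripper_force: 0.0
```

>>> jog_arm --rows '[[[3,5,0],[0,0,0],1],[[6,10,0],[0,0,0],1],[[9,15,0],[0,0,0],1],[[12,21,0],[0,0,0],1],[[12,21,0],[0,0,0],1],[[12,21,0],[0,0,0],1],[[12,21,0],[0,0,0],1],[[12,21,0],[0,0,0],1]]'

```text
clock: 2.48
position: [0.5543, 0.0446, 0.1862]
ee_rot: [3.125, -0.32, 0.0]
force: [0.3, -0.1, 0.7]
width: 1.0
gripper_force: 0.0
```

```bash
cat >>h.py <<'E'
def wrist():
    s=arm.observe();d=arm.get_image('wrist')
    z=d['depth'];v,u=np.indices(z.shape)
    p=np.stack([(u-d['cx'])/d['fx']*z,(v-d['cy'])/d['fy']*z,z],-1)
    M=np.array(d['mount']);p=p@M[:3,:3].T+M[:3,3]
    return s,d,p@cv2.Rodrigues(np.array(s['ee_rot']))[0].T+s['position']
E
python3 - <<'E'
from h import *
s,d,P=wrist();m=orange(d['img']);print(s['position'].round(4) if hasattr(s['position'],'round') else s['position'],s['ee_rot'])
cv2.imwrite('pics/w1.png',d['img'][:,:,::-1]);np.savez('w1.npz',P=P,m=m,img=d['img'])
q=P[m>0];t=q[(q[:,2]>.048)&(q[:,2]<.06)]
print('tab',len(t),t.mean(0),cv2.minAreaRect((t[:,:2]*1000).astype(np.float32)))
h=q[(q[:,2]<.024)&(q[:,2]>.012)];print('low',len(h),cv2.minAreaRect((h[:,:2]*1000).astype(np.float32)))
e=q[(q[:,2]>.008)&(q[:,2]<.03)&(q[:,0]>.63)];print('head',len(e),e.mean(0),cv2.minAreaRect((e[:,:2]*1000).astype(np.float32)))
print('bench',np.percentile(P[...,2],[5,25,50]))
E
```

```text
[0.5543 0.0446 0.1862] [ 3.12457513e+00 -3.19955761e-01  1.28829959e-04]
tab 433 [0.55560066 0.04164122 0.05293302] ((554.7930297851562, 42.090293884277344), (13.65334415435791, 28.139650344848633), 78.53123474121094)
low 2859 ((644.9682006835938, 132.26744079589844), (250.1362762451172, 149.32037353515625), 72.69952392578125)
head 2135 [0.66685065 0.02237557 0.01694461] ((669.9180297851562, 126.89370727539062), (259.66265869140625, 57.365325927734375), 83.45732116699219)
bench [-0.00172784 -0.00077256  0.00031156]
```

View pics/w1.png

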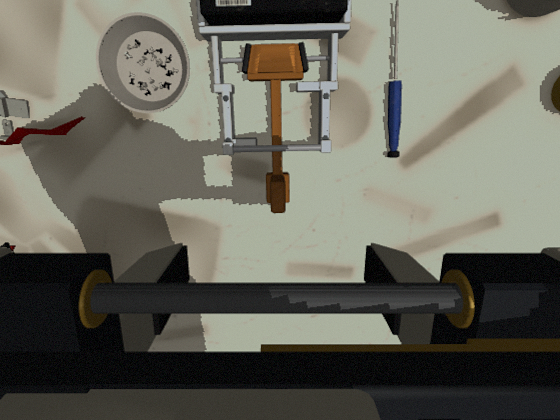

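Wrist view: tab at (279,195), in line with the stem and head (275,62); steps at (312,87) and (225,90)–(240,143). Tab at (0.555, 0.043), yaw about -11.4°. Descending and gripping.

>>> jog_arm --rows '[[[0,-0.1,-6],[0,0,0],1],[[0,-0.1,-12],[0,0,0],1],[[0,-0.1,-16.4],[0,0,0],1],[[0,-0.1,-16.4],[0,0,0],1],[[0,-0.1,-16.4],[0,0,0],0.1],[[0,-0.1,-16.4],[0,0,0],0],[[0,-0.1,-16.4],[0,0,0],0],[[0,-0.1,-16.4],[0,0,0],0]]' --newtons 60

```text
clock: 3.52
position: [0.5551, 0.0455, 0.0229]
ee_rot: [-3.125, 0.316, -0.002]
force: [0.2, -0.1, -0.9]
width: 0.613
gripper_force: 0.0
```

>>> jog_arm --rows '[[[0,0,0],[0,0,0],0],[[0,0,0],[0,0,0],0],[[0,0,0],[0,0,0],0]]'

```text
clock: 3.9
position: [0.5545, 0.0455, 0.022]
ee_rot: [3.126, -0.316, -0.0]
force: [-0.7, -0.1, 0.1]
width: 0.286
gripper_force: 0.0
```

>>> jog_arm --rows '[[[0,0,0],[0,0,0],0],[[0,0,0],[0,0,0],0],[[0,0,0],[0,0,0],0],[[0,0,0],[0,0,0],0]]'

```text
clock: 4.4
position: [0.5544, 0.0455, 0.022]
ee_rot: [3.126, -0.316, -0.001]
force: [-0.7, -0.2, 0.4]
width: 0.148
gripper_force: 59.9
```

>>> jog_arm --rows '[[[0.05,0.26,0],[0,0,0],0],[[0.1,0.52,0],[0,0,0],0],[[0.16,0.78,0],[0,0,0],0],[[0.21,1.03,0],[0,0,0],0],[[0.21,1.03,0],[0,0,0],0],[[0.21,1.03,0],[0,0,0],0]]'

```text
clock: 5.15
position: [0.5561, 0.0549, 0.022]
ee_rot: [3.124, -0.318, -0.002]
force: [-2.7, -3.3, 2.6]
width: 0.149
gripper_force: 60.1
```

```bash
cat >chk.py <<'E'
from h import *
import sys
s,d,P=wrist();img=d['img'];m=orange(img)
print(np.round(s['position'],4),np.round(s['ee_rot'],3),np.round(s['force'],1),np.round(s['ft_torque'],2))
c,sn=np.cos(np.radians(11.4)),np.sin(np.radians(11.4))
Q=P[...,:2]-np.array([.5545,.0455])
x=Q[...,0]*c-Q[...,1]*sn-.110;y=Q[...,0]*sn+Q[...,1]*c   # clamp frame
h=(m>0)&(P[...,2]>.008)&(P[...,2]<.03)&(abs(y)<.045)&(x<.06)&(x>-.35)
for a in np.arange(x[h].min(),x[h].max(),.01):
    k=h&(x>=a)&(x<a+.01)
    if k.sum()>8: print('x %.0f y %.1f..%.1f n%d'%(a*1000,*np.percentile(y[k]*1000,[3,97]),k.sum()))
cv2.imwrite(sys.argv[1],img[:,:,::-1])
E
python3 chk.py pics/w2.png
```

```text
[0.5561 0.0549 0.022 ] [ 3.124e+00 -3.180e-01 -2.000e-03] [-2.7 -3.3  2.6] [-0.85  0.7  -0.53]
x -103 y -2.7..19.0 n527
x -93 y 3.6..12.4 n331
x -83 y 3.6..12.3 n335
x -73 y 3.5..12.2 n123
x -63 y 3.3..12.1 n375
x -53 y 3.3..12.0 n391
x -43 y 3.3..12.4 n432
x -33 y 3.4..12.3 n455
x -23 y 2.9..12.2 n481
x -13 y -15.9..30.2 n1218
x -3 y -16.3..31.2 n2924
x 7 y -15.3..30.3 n1157
```

View pics/w2.png

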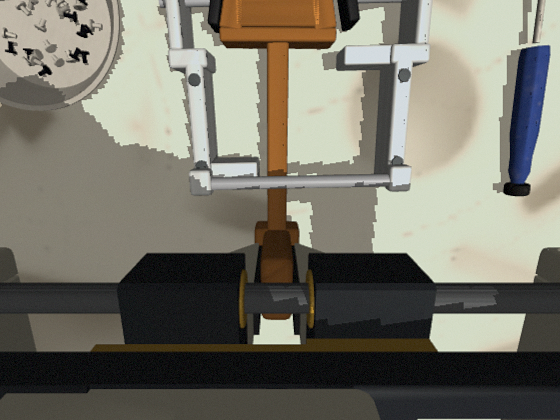

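The wedge moved straight. The head's right edge (336) is just level with the inner step's tip (337), so I need about 3.5 mm more to the left, followed by a first careful draw.

>>> jog_arm --rows '[[[0.04,0.17,0],[0,0,0],0],[[0.07,0.34,0],[0,0,0],0],[[0.07,0.34,0],[0,0,0],0],[[-0.32,0.42,0],[0,0,0],0],[[-0.72,0.5,0],[0,0,0],0],[[-1.11,0.58,0],[0,0,0],0],[[-1.11,0.58,0],[0,0,0],0]]'

```text
clock: 6.08
position: [0.5449, 0.0617, 0.022]
ee_rot: [3.125, -0.315, -0.001]
force: [-1.6, -4.4, 0.2]
width: 0.148
gripper_force: 60.1
```

```bash
python3 chk.py pics/w3.png | sed -n '1p;5,$p'
```

```text
[0.5449 0.0617 0.022 ] [ 3.125e+00 -3.150e-01 -1.000e-03] [-1.6 -4.4  0.2] [-0.9   0.44 -0.46]
x -86 y 8.2..16.7 n356
x -76 y 8.2..16.7 n117
x -66 y 7.8..16.6 n408
x -56 y 7.9..16.5 n418
x -46 y 7.9..16.8 n445
x -36 y 7.5..16.8 n489
x -26 y -11.4..35.1 n1289
x -16 y -11.6..35.5 n2908
x -6 y -10.4..34.4 n1076
```

View pics/w3.png

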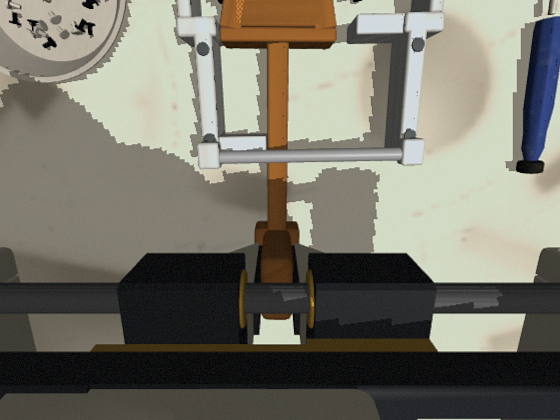

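Clear by about 5 mm on the step side and straight. I'll ease 1.5 mm to the right and draw on to 47 mm.

>>> jog_arm --rows '[[[-0.5,-0.03,0],[0,0,0],0],[[-1.0,0.05,0],[0,0,0],0],[[-1.5,0.15,0],[0,0,0],0],[[-2.0,0.25,0],[0,0,0],0],[[-2.5,0.35,0],[0,0,0],0],[[-3.0,0.45,0],[0,0,0],0],[[-3.41,0.53,0],[0,0,0],0],[[-3.41,0.53,0],[0,0,0],0]]'

```text
clock: 7.12
position: [0.5112, 0.0671, 0.0221]
ee_rot: [3.126, -0.315, -0.0]
force: [0.2, 0.4, 0.1]
width: 0.148
gripper_force: 59.9
```

```bash
python3 chk.py pics/w4.png | sed -n '1p;5,$p'
```

```text
[0.5112 0.0671 0.0221] [ 3.126 -0.315 -0.   ] [0.2 0.4 0.1] [ 0.08  0.1  -0.03]
x -120 y 7.3..15.9 n362
x -110 y 7.4..15.8 n369
x -100 y 6.9..16.2 n415
x -90 y 7.0..16.1 n430
x -80 y 7.0..16.0 n449
x -70 y 7.1..16.3 n161
x -60 y -11.1..34.8 n1128
x -50 y -11.9..35.2 n2896
x -40 y -10.7..34.1 n1220
```

View pics/w4.png

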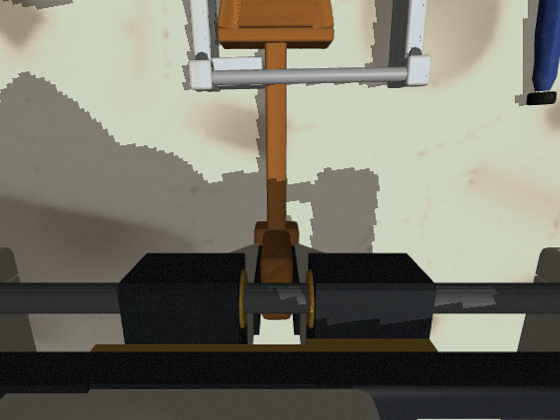

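Head lies in the bay: the shoulder is at row 48 and the outer step at rows 57–70, with its tip at column 262 against the head's left edge at 218. The next pull is 22.5 mm to the right.

>>> jog_arm --rows '[[[-0.08,-0.44,0],[0,0,0],0],[[-0.16,-0.88,0],[0,0,0],0],[[-0.24,-1.32,0],[0,0,0],0],[[-0.32,-1.76,0],[0,0,0],0],[[-0.4,-2.2,0],[0,0,0],0],[[-0.4,-2.2,0],[0,0,0],0],[[-0.4,-2.2,0],[0,0,0],0]]'

```text
clock: 8.05
position: [0.5076, 0.0451, 0.0221]
ee_rot: [-3.126, 0.316, -0.0]
force: [0.1, -0.7, -0.5]
width: 0.149
gripper_force: 59.9
```

```bash
python3 chk.py pics/w5.png | sed -n '1p;8,$p'
```

```text
[0.5076 0.0451 0.0221] [-3.126  0.316 -0.   ] [ 0.1 -0.7 -0.5] [0.12 0.08 0.02]
x -89 y -15.3..-6.3 n439
x -79 y -15.3..-6.4 n428
x -69 y -15.2..-6.0 n176
x -59 y -33.8..12.3 n1167
x -49 y -34.4..12.9 n2920
x -39 y -33.3..11.8 n1196
```

View pics/w5.png

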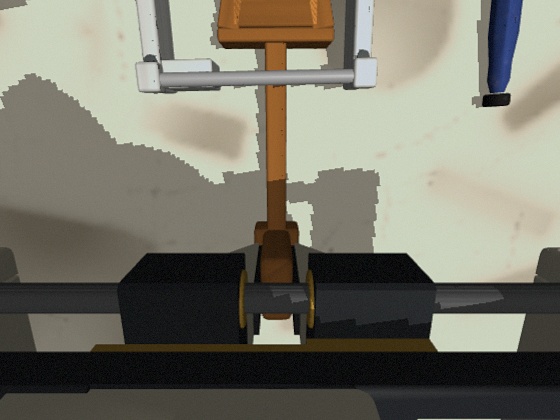

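The step's tip (215) now lies outside the head's left edge (218), about 2 mm clear, so I'll add 1 mm to the right and draw.

>>> jog_arm --rows '[[[-0.02,-0.1,0],[0,0,0],0],[[-0.4,-0.03,0],[0,0,0],0],[[-0.8,0.04,0],[0,0,0],0],[[-1.2,0.12,0],[0,0,0],0],[[-1.6,0.19,0],[0,0,0],0],[[-2.0,0.26,0],[0,0,0],0]]'

```text
clock: 8.85
position: [0.4872, 0.0476, 0.0221]
ee_rot: [3.126, -0.316, -0.0]
force: [0.6, -0.2, -0.1]
width: 0.149
gripper_force: 59.9
```

No resistance, so I'll carry on out.

>>> jog_arm --rows '[[[-0.6,0.11,0],[0,0,0],0],[[-1.2,0.22,0],[0,0,0],0],[[-1.9,0.35,0],[0,0,0],0],[[-2.6,0.48,0],[0,0,0],0],[[-3.4,0.62,0],[0,0,0],0],[[-4.3,0.79,0],[0,0,0],0],[[-5.5,1.0,0],[0,0,0],0],[[-5.5,1.0,0],[0,0,0],0]]'

```text
clock: 9.85
position: [0.4312, 0.0576, 0.0221]
ee_rot: [3.125, -0.315, -0.001]
force: [0.7, -0.4, -0.3]
width: 0.149
gripper_force: 59.9
```

```bash
python3 chk.py pics/w6.png | sed -n '1p;8,$p'
```

```text
[0.4312 0.0576 0.0221] [ 3.125e+00 -3.150e-01 -1.000e-03] [ 0.7 -0.4 -0.3] [ 0.04  0.07 -0.06]
x -166 y -18.1..-9.0 n438
x -156 y -18.0..-9.1 n457
x -146 y -18.0..-9.2 n471
x -136 y -36.5..9.6 n1169
x -126 y -36.9..10.1 n2905
x -116 y -35.8..9.0 n1129
```

View pics/w6.png

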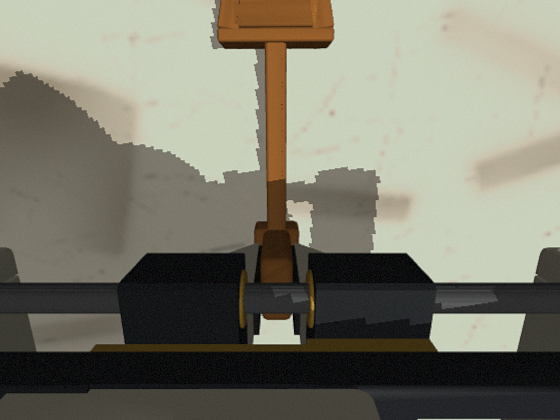

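The wedge is entirely out (nose about 28 mm before the mouth). Releasing and rising.

>>> jog_arm --rows '[[[0,0,0],[0,0,0],0.3],[[0,0,0],[0,0,0],0.5],[[0,0,0],[0,0,0],0.7],[[0,0,0],[0,0,0],0.8],[[0,0,0],[0,0,0],0.8],[[0,0,0],[0,0,0],0.8]]'

```text
clock: 10.65
position: [0.4325, 0.0575, 0.0221]
ee_rot: [3.126, -0.316, -0.0]
force: [0.2, -0.1, 0.1]
width: 0.751
gripper_force: 0.0
```

>>> jog_arm --rows '[[[0,0,2],[0,0,0],0.8],[[0,0,6],[0,0,0],0.8],[[0,0,12],[0,0,0],0.8],[[0,0,18],[0,0,0],0.8],[[0,0,18],[0,0,0],0.8],[[0,0,18],[0,0,0],0.8]]'

```text
clock: 11.4
position: [0.4322, 0.0573, 0.2019]
ee_rot: [3.125, -0.316, 0.0]
force: [-0.6, 0.1, -0.4]
width: 0.8
gripper_force: 0.0
```

```bash
python3 chk.py pics/w7.png; python3 - <<'E'
from h import *
s,d,P=wrist();m=orange(d['img']);q=P[m>0]
t=q[(q[:,2]>.045)&(q[:,2]<.07)];print('tab',len(t),t.mean(0),t[:,2].max())
E
```

```text
[0.4322 0.0573 0.2019] [ 3.125 -0.316  0.   ] [-0.6  0.1 -0.4] [ 0.02  0.03 -0.02]
x -246 y -24.1..-2.7 n54
x -236 y -24.1..-2.8 n57
x -226 y -24.0..-1.9 n88
x -216 y -17.7..-9.3 n88
x -206 y -17.7..-9.4 n83
x -196 y -17.7..-9.4 n87
x -186 y -17.7..-9.5 n88
x -176 y -17.6..-9.6 n89
x -166 y -17.7..-9.6 n96
x -156 y -17.6..-8.7 n93
x -146 y -17.6..-8.8 n106
x -136 y -35.4..8.8 n191
x -126 y -36.7..10.3 n586
x -116 y -34.8..9.0 n567
x -106 y -33.6..7.0 n362
tab 396 [0.43380627 0.05560315 0.0530478 ] 0.05528124404397278
```

View pics/w7.png

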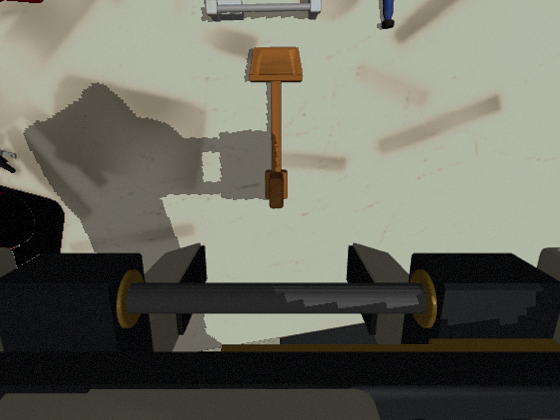

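The wedge lies flat and free: its nose (275,48) is clear of the dock mouth (262,15), its tab is at (277,190), and the tab top is at 53 mm. The gripper is away.

```bash
python3 -c "
from cell import arm
print(arm.sign_off())"
```

```text
the job is handed in; nothing more can be done
None
```

The wedge was worked free (left, out, right, out) with under about 6 N at the wrist in every reading. It now lies flat on the bench, its nose about 28 mm in front of the dock mouth; the arm stayed well away from the spare, and the job is handed in.

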